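# Bolt the carving-tool chest

## Robot

A 7-joint arm with a two-finger parallel gripper is mounted at the origin on the work surface. World frame = base frame: x ahead of the robot, y to its left, z up, the work surface at z = 0. Lengths are in m, angles in rad, forces in N, time in s.
With the tool pointing down it reaches from about 0.4 to 0.875 m from the base axis. Payload 6.5 kg.
Tool frame: the origin (TCP) lies at the very end of the fingers, on their centre line; the grasp point (between the pads) lies 19 mm behind it (r.pinch_z is the z of the grasp point in the tool frame, in m); z points along the fingers, x is the direction in which the jaws open and shut, and the axes are right-handed (so a half turn about z gives the same grasp; the last joint's range is limited). The gripper opens to 85 mm and grips with 20 to 120 N. Pads are 22 mm wide; open, the fingers measure 114 mm over their backs; the gripper's body (76 mm by 85 mm) begins 54 mm behind the grasp point. The pads swing forward as they close: fully open they stand 13 mm farther back than shut.
Start: joints at [1.213, 0.536, -0.004, 1.538, 0.003, 1.067, -0.071], TCP at [0.187, -0.623, 0.231] pointing down, gripper open.
Joint ranges: [-2.7, 2.7], [-0.37, 2.16], [-1.27, 1.26], [0.24, 2.4], [-1.31, 4.45], [0.19, 1.91], [-2.76, 2.76]. Speed limits (rad/s): [2.39, 2.39, 3.14, 3.14, 3.14, 3.14, 3.14].

## Interface

Orientations are given as a unit quaternion [w, x, y, z].
In Python, from cell import r gives the robot as it stands.
- The arm moves only by the tool move_arm, never from a script. Its argument "targets" is a list of rows, each an object with "delta_pos": the shift along the tool's x, y, z in mm, a list of three; "spin": the turn about the tool's z in rad. A call has 1 to 10 rows; each row shifts and turns the commanded pose from where the row before left it, along the tool's axes as they then stand; what a row does not reach is not made up. A row lasts 1/12 s, in which the tool goes at most 41.7 mm and 7.16 degrees, less where a joint would pass 70% of its speed; a pose out of reach is approached as far as the arm can. A call with a gripper value outside its range is refused whole. "claw" is the opening, from -1 (shut) to 1 (fully open), set as the call begins (left out, the last holds). The fingers move at their own pace and stop on an object; "force" is the grip in N (left out, the last holds). Time passes only in rows, so rows that do not move let the fingers close. It gives the time, the measured TCP pose, the force and the opening at its end, in the units of the state.
- r.observe(): the state, without advancing time (a new reading comes with each control period).
- r.snapshot(name): name is "side" or "top"; returns the picture (400x640x3 uint8, red, green, blue); there is no depth.
- r.calibration(name): a dict with "fx", "fy", "cx", "cy" (pixels), "cam_to_world" (4x4, takes a point from camera to world coordinates). Camera axes: x right, y down, z forward; pixel columns grow to the right and rows downward; lengths in m; the calibration is good to about 2 mm. A picture is of the moment at which its call begins. calibration takes no time and is no camera call.
- r.finish_job(): hands the job in, once; it reports no verdict.
The state is a dict: "time_s": time; "q": joint angles; "joint_velocities": joint speeds; "joint_efforts": joint torques, N m; "eef_pos": TCP position; "eef_rot": TCP orientation; "wrist_force": force on the tool from outside, world axes, zero at the start; "wrist_torque": the same for the moment, N m; "gripper_width": finger opening in m.
Only numpy, scipy, OpenCV 4.12 (cv2) and the standard library are available. Lean on these libraries where they do the work, as an engineer would, in place of code of your own. Each camera call takes 0.05 s, during which the arm holds its last target.

## Task

The lid of the carving-tool chest is shut but not bolted. Slide the barrel bolt on top of the lid across with its red handle up, into the catch on the chest's fixed end, find the notch in the yellow guide by feel, turn the handle fully down into it, and let go. Be gentle: do not force the handle against the guide, and leave the other things on the bench and on the chest where they are.

Things in the scene. Friction and masses are not known exactly. Their poses are not given: they have to be found in the camera images.
- plate: Black steel base plate of the barrel bolt on the lid of a wooden chest (264 x 460 mm, 130 mm high, fixed). Origin: on the lid's top, straight below the bolt's axis, where the handle stands when joint bolt is 0. z up; +y the way the bolt slides to close; -x to the chest's front edge (37 mm off), the side to which the handle turns down. The bolt's axis runs along y, 26 mm above the origin.
- guide (a point): Point on the top edge of the yellow guide, at plate y = 0: an upright steel strip along the front of the bolt, plate x = -16 to -11 mm, top 52 mm above the lid (26 mm above the bolt's axis). It keeps the handle from turning down (the stem meets it at about 0.26 rad) except at its one notch. The knob passes clear above it. Pressing at the knob loads the guide about twice as much: keep it light.
- notch_range (a point): Middle of the stretch where the notch may be (plate y = 54 mm, guide top), NOT the notch itself, which is not measured: it is centred anywhere from 12 mm before to 12 mm after this point, so joint bolt 0.042 to 0.066. 12 mm wide for the 8 mm stem: the stem goes in within about 2 mm of its centre. 12 mm beyond the notch a hard yellow stop ends the slot. On the notch's floor the stem lies level.
- catch (a point): Centre of the steel catch staple on the chest's fixed end, at the bolt's axis height, plate y = 158 mm; it stands 42 mm above the lid. Two steel saddles, 38 mm high, carry the bolt at plate y = -55 and +101 mm. With the handle turned down the bolt's tip is well inside the catch or beyond it.
- knob: The handle's end: red ball knob, 22 mm in diameter, on a steel stem of 8 mm diameter. The origin is the ball's centre, 60 mm from the bolt's axis; z points along the stem, away from the bolt; y along the bolt. The stem is rigid and square to the bolt; the ball is free to turn between two pads that pinch it along y.
- bolt (a joint): Slide of the bolt along the plate's +y in m: about 0 to 0.012 at the start (open). It takes about 3 N to slide, and stays where it is left.
- handle (a joint): Turn of the handle about the bolt's axis in rad: 0 upright, positive leaning to the chest's front (plate -x), 1.57 level, fully down in the notch. It turns easily (0.03 N m of friction) and stays where it is left near upright; in the notch its weight holds it down. Near upright at the start.
- sander: Bystander on the chest's lid, behind the bolt: cork sanding block 65 x 110 x 26 mm; origin at the centre of its underside.
- gouge: Bystander on the lid, behind the bolt: carving gouge with a wooden handle, 24 mm thick, 230 mm long; origin on its underside.
- goblet: Bystander on the bench: lidded carved goblet, 104 mm wide, 160 mm high; origin at the centre of its foot.
- bird: Bystander on the bench: slim carved bird on a disc of 80 mm, 200 mm high; origin at the centre of its foot.
- glue: Bystander on the bench: glue jar, 60 mm wide, 110 mm high; origin at the centre of its underside.
- bookstand: Bystander on the bench: folding wooden book stand, crossed boards, 130 x 110 mm, 120 mm high; origin at the centre of its underside.

How it is judged:
On the way:
1. the bolt is slid at least 35 mm across while its handle is still up (value of joint bolt above 0.035 m and value of joint handle below 0.6 rad), for 0.1 s.
At the end, for the whole second after the job is handed in: The bolt is across (more than 38 mm) and its handle lies down in the notch (past 1.4 rad; level is 1.57) and stays there after release; the bystanders are at rest (value of joint handle above 1.4 rad and value of joint bolt above 0.038 m and velocity of joint handle below 0.1 rad/s and linear speed of each of sander, gouge, goblet, bird, glue, bookstand below 0.02 m/s); the robot touches nothing.
It fails at once if the handle is forced against the guide, its notch or its stop with more than 35 N (contact force between knob and plate above 35 N).
It fails at once if another thing on the bench or the chest is moved more than 25 mm (distance of any of sander, gouge, goblet, bird, glue, bookstand from where it was at the start of the episode above 0.025 m).
It also fails if it takes over 64 s, if anything falls off the work surface, if the arm or the gripper's body presses on something with over 40 N, if the wrist force passes 120 N, or if a joint passes its speed limit or range.

## Working session

There is one attempt and no reset: what is moved stays moved. The work goes in short steps, Python scripts to look and compute and a tool call to move; the robot and the scene stay as the last step left them, time stands still between calls to the robot, and variables do not carry over. Pictures are saved under pics/ and viewed, and the job is handed in when it is done.

Besides the shell and the picture viewer there is one more tool, called after ">>>" as name(argument=value, ...), one argument or row to a line, values as JSON. move_arm: Moves the arm, as the interface text tells. Its arguments: {"type":"object","properties":{"targets":{"type":"array"},"claw":{"type":"number"},"force":{"type":"number"}},"required":["targets"]}

```bash
mkdir -p pics; ls; python3 - <<'E'
from cell import r
import cv2,numpy as np
for n in("side","top"):
    im=r.snapshot(n); cv2.imwrite(f"pics/{n}0.png",im[:,:,::-1]); c=r.calibration(n); print(n,c["fx"],c["fy"],c["cx"],c["cy"]);print(np.round(np.array(c["cam_to_world"]),4))
print(r.observe(),r.pinch_z)
E
```

```text
pics
side 470.36762862658 470.36762862658 315.333232699625 200.9875723166597
[[-0.9111 -0.2093  0.355   0.0803]
 [-0.412   0.446  -0.7946  1.2195]
 [ 0.008  -0.8702 -0.4926  0.8942]
 [ 0.      0.      0.      1.    ]]
top 384.6888051931107 384.6888051931107 323.7330450700859 200.25722624034873
[[-7.0000e-04 -9.9190e-01  1.2700e-01  4.3140e-01]
 [-1.0000e+00 -1.0000e-04 -6.5000e-03  1.5900e-02]
 [ 6.4000e-03 -1.2700e-01 -9.9190e-01  1.4949e+00]
 [ 0.0000e+00  0.0000e+00  0.0000e+00  1.0000e+00]]
{'time_s': 0.1, 'q': array([ 1.21280393,  0.53707102, -0.00440852,  1.53875562,  0.00260868,
        1.06727592, -0.07121514]), 'joint_velocities': array([ 4.56784059e-04, -3.54687560e-04,  3.65937362e-04, -2.38177514e-03,
       -1.85148403e-04,  9.06476971e-05,  2.35268886e-04]), 'joint_efforts': array([ 3.03750021e-03, -5.84567499e+01,  1.05226133e+00, -2.59776860e+01,
        1.26728238e-02,  4.62641721e-03,  4.93269920e-05]), 'eef_pos': array([ 0.18679474, -0.62200867,  0.23052083]), 'eef_rot': array([-3.93168462e-04,  8.02403252e-01, -5.96781749e-01, -6.41316142e-04]), 'wrist_force': array([-0.02295687,  0.63044121, -0.76972464]), 'wrist_torque': array([-0.03768336, -0.00211149,  0.02821954]), 'gripper_width': 0.08560434796999294} -0.0187
```

View pics/side0.png

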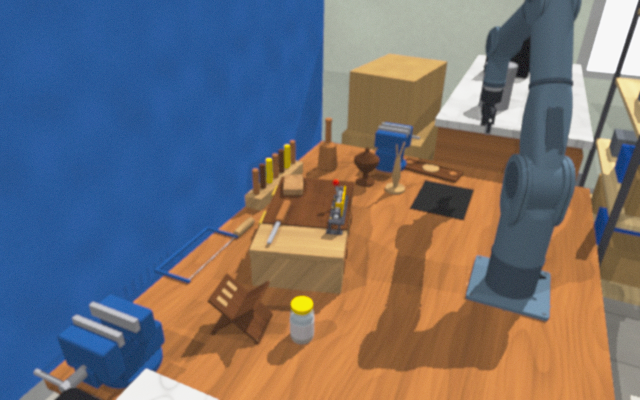

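View pics/top0.png

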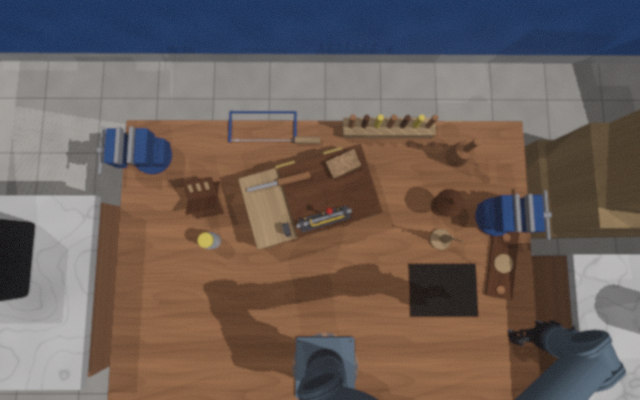

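```bash
python3 - <<'E'
import cv2,numpy as np
a=cv2.imread("pics/top0.png")[140:260,220:400]; b=cv2.imread("pics/side0.png")[160:300,240:370]
cv2.imwrite("pics/topz.png",cv2.resize(a,None,fx=4.4,fy=4.4,interpolation=2)); cv2.imwrite("pics/sidez.png",cv2.resize(b,None,fx=4.2,fy=4.2,interpolation=2))
E
```

```text
(no output)
```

View pics/topz.png

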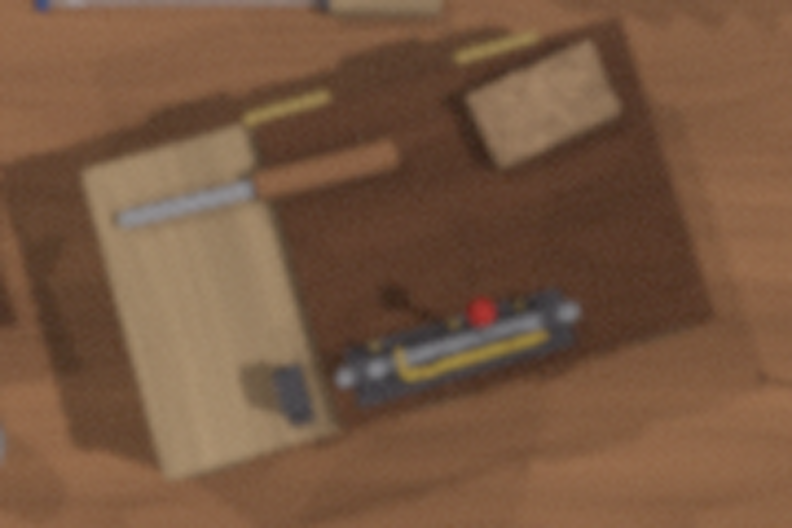

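View pics/sidez.png

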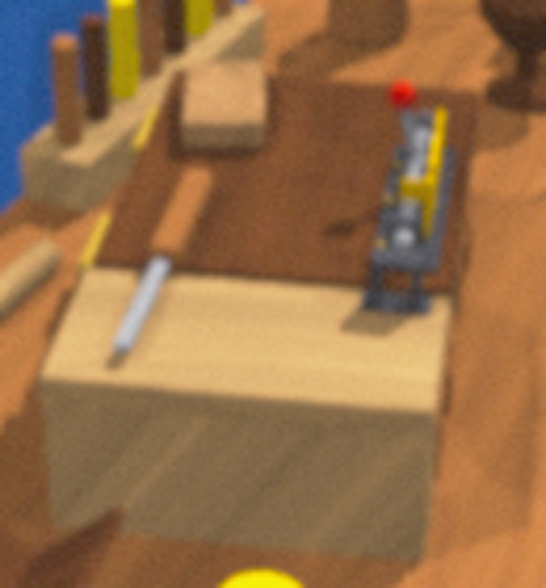

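The top view shows the knob at about (329,211), the yellow guide running (311,226)→(343,217), and the catch at (287,230). The side view shows the knob at about (335,182). I'll measure these next.

```bash
cat > h.py <<'E'
import cv2,numpy as np
from cell import r
def ray(n,u,v):
    c=r.calibration(n);T=np.array(c["cam_to_world"]);d=T[:3,:3]@np.array([(u-c["cx"])/c["fx"],(v-c["cy"])/c["fy"],1]);return T[:3,3],d/np.linalg.norm(d)
def onz(n,u,v,z):
    o,d=ray(n,u,v);return o+d*(z-o[2])/d[2]
def tri(a,b):
    o1,d1=ray("top",*a);o2,d2=ray("side",*b)
    s=np.linalg.lstsq(np.c_[d1,-d2],o2-o1,rcond=None)[0];p,q=o1+d1*s[0],o2+d2*s[1];return (p+q)/2,np.linalg.norm(p-q)
def red(im,box=None):
    f=im.astype(float);w=np.clip(f[...,0]-1.0*np.maximum(f[...,1],f[...,2])-70,0,None)
    w[f[...,1]>0.45*f[...,0]]=0
    if box:
        m=np.zeros_like(w);m[box[1]:box[3],box[0]:box[2]]=1;w*=m
    y,x=np.mgrid[:w.shape[0],:w.shape[1]];return (w*x).sum()/w.sum(),(w*y).sum()/w.sum(),(w>0).sum()
E
python3 - <<'E'
from h import *
t=cv2.imread("pics/top0.png")[:,:,::-1];s=cv2.imread("pics/side0.png")[:,:,::-1]
a=red(t,(280,190,370,250));b=red(s,(310,165,360,220));print(a,b)
print(tri(a[:2],b[:2]))
# guide in top
hsv=cv2.cvtColor(t.copy(),cv2.COLOR_RGB2HSV)
m=cv2.inRange(hsv,(18,140,110),(35,255,255));m[:200]=0;m[240:]=0;m[:,:295]=0;m[:,360:]=0
y,x=np.nonzero(m);P=np.array([onz("top",u,v,.182)for u,v in zip(x,y)])
print(len(x),x.min(),x.max());vx=cv2.fitLine(P[:,:2].astype(np.float32),cv2.DIST_HUBER,0,.001,.001).ravel();print(vx,P.min(0),P.max(0))
# chest corners (zoomed px /4.4 + offset)
Z=lambda u,v,z=.13:onz("top",220+u/4.4,140+v/4.4,z)
for p in [(82,172),(168,478),(712,318),(620,20)]:print(p,Z(*p)[:2].round(4))
print("catch",Z(294,392,.17)[:2],"tip",Z(346,377,.156),"rear",Z(568,312,.156))
E
```

```text
(np.float64(329.1303680981595), np.float64(210.48773006134968), np.int64(26)) (np.float64(335.32770562770565), np.float64(181.58614718614717), np.int64(39))
(array([ 0.56097252, -0.01031404,  0.21840123]), np.float64(0.0008880575894851136))
41 312 342
[ 0.2807184  -0.95979017  0.5300643  -0.00653442] [ 0.51448316 -0.05522839  0.182     ] [0.54526484 0.04737666 0.182     ]
(82, 172) [0.683 0.313]
(168, 478) [0.4347 0.2376]
(712, 318) [ 0.5631 -0.2002]
(620, 20) [ 0.8111 -0.1288]
catch [0.50121164 0.1341602 ] tip [0.51377301 0.0944654  0.156     ] rear [ 0.56537441 -0.08157004  0.156     ]
```

```bash
cat >> h.py <<'E'
th=.285
PX=np.array([np.cos(th),np.sin(th),0]);PY=np.array([-np.sin(th),np.cos(th),0])
AX=.5198; Y0=-.170; LID=.13
from scipy.spatial.transform import Rotation as R
def st():
    s=r.observe();q=s["eef_rot"];M=R.from_quat([q[1],q[2],q[3],q[0]]).as_matrix();p=s["eef_pos"];g=p+M[:,2]*r.pinch_z
    print("t",round(s["time_s"],2),"grasp in plate mm",np.round(1e3*np.array([g@PX-AX,g@PY-Y0,g[2]-LID]),1),"tool x·PY",M[:,0]@PY,"x·PX",M[:,0]@PX,"w",round(1e3*s["gripper_width"],1),"z",M[:,2].round(3))
    F=s["wrist_force"];print("F plate",np.round([F@PX,F@PY,F[2]],2))
    return p,M,g
def to(tgt):
    p,M,g=st();d=M.T@(np.array(tgt)-g)*1e3;print("tool delta mm",d.round(1));return d
E
python3 - <<'E'
from h import *
to([.561,-.0103,.30])
E
```

```text
t 0.1 grasp in plate mm [-515.4 -479.5  119.2] tool x·PY -0.9999755725251908 x·PX 0.00682707631592788 w 85.6 z [-0.001  0.001 -1.   ]
F plate [ 0.16  0.61 -0.77]
tool delta mm [-478.3 -534.4  -50.1]
```

>>> move_arm(
  targets=[
    {"delta_pos":[0,0,-40]},
    {"delta_pos":[0,0,-40]},
  ],
  claw=1,
  force=20,
)

```text
invalid input at $.targets[0]: expected keys delta_pos, spin
```

>>> move_arm(
  targets=[
    {"delta_pos":[0,0,-35],"spin":0},
    {"delta_pos":[0,0,-35],"spin":0},
    {"delta_pos":[-24,-27,0],"spin":0},
    {"delta_pos":[-24,-27,0],"spin":0},
    {"delta_pos":[-24,-27,0],"spin":0},
    {"delta_pos":[-24,-27,0],"spin":0},
    {"delta_pos":[-24,-27,0],"spin":0},
    {"delta_pos":[-24,-27,0],"spin":0},
    {"delta_pos":[-24,-27,0],"spin":0},
    {"delta_pos":[-24,-27,0],"spin":0},
  ],
  claw=1,
  force=20,
)

```text
time_s: 0.93
eef_pos: [0.339, -0.3747, 0.3011]
eef_rot: [0.0, 0.802, -0.597, -0.0]
wrist_force: [0.0, -0.3, -0.0]
gripper_width: 0.0859
```

>>> move_arm(
  targets=[
    {"delta_pos":[-24,-27,0],"spin":0},
    {"delta_pos":[-24,-27,0],"spin":0},
    {"delta_pos":[-24,-27,0],"spin":0},
    {"delta_pos":[-24,-27,0],"spin":0},
    {"delta_pos":[-24,-27,0],"spin":0},
    {"delta_pos":[-24,-27,0],"spin":0},
    {"delta_pos":[-24,-27,0],"spin":0},
    {"delta_pos":[-24,-27,0],"spin":0},
    {"delta_pos":[-12,-14,0],"spin":0},
    {"delta_pos":[0,0,0],"spin":0},
  ],
)

```text
time_s: 1.77
eef_pos: [0.5021, -0.1096, 0.3011]
eef_rot: [-0.001, 0.805, -0.594, -0.0]
wrist_force: [-0.5, 0.0, -0.4]
gripper_width: 0.0856
```

```bash
python3 - <<'E'
from h import *
to([.561,-.0103,.25])
E
```

```text
t 1.77 grasp in plate mm [-68.8 -76.4 189.8] tool x·PY -0.999892472131123 x·PX 0.014492198432532325 w 85.6 z [ 0.001  0.003 -1.   ]
F plate [-0.52  0.16 -0.42]
tool delta mm [-77.4 -85.5  70.1]
```

>>> move_arm(
  targets=[
    {"delta_pos":[-20,-21,0],"spin":0},
    {"delta_pos":[-20,-21,0],"spin":0},
    {"delta_pos":[-19,-21,0],"spin":0},
    {"delta_pos":[-18,-22,0],"spin":0},
    {"delta_pos":[0,0,30],"spin":0},
    {"delta_pos":[0,0,30],"spin":0},
    {"delta_pos":[0,0,0],"spin":0},
  ],
)

```text
time_s: 2.35
eef_pos: [0.5555, -0.0176, 0.2358]
eef_rot: [0.003, 0.802, -0.597, -0.004]
wrist_force: [-1.3, -1.0, -0.6]
gripper_width: 0.0853
```

```bash
python3 - <<'E'
from h import *
to([.561,-.0103,.217])
for n in("side","top"):
    im=r.snapshot(n)[:,:,::-1]; x=(230,140) 
    cv2.imwrite(f"pics/{n}1.png",cv2.resize(im[120:270,230:430],None,fx=3.9,fy=3.9,interpolation=2))
E
```

```text
t 2.35 grasp in plate mm [  8.5  -3.2 124.5] tool x·PY -0.9999729061141489 x·PX 0.0069487866468230745 w 85.3 z [-0.01  -0.001 -1.   ]
F plate [-1.56 -0.57 -0.62]
tool delta mm [-5.4 -7.5 37.4]
```

View pics/side1.png

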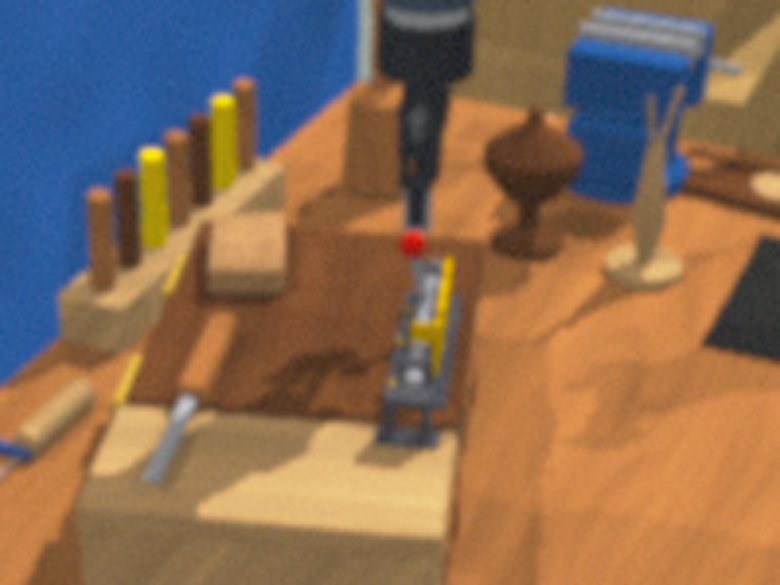

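View pics/top1.png

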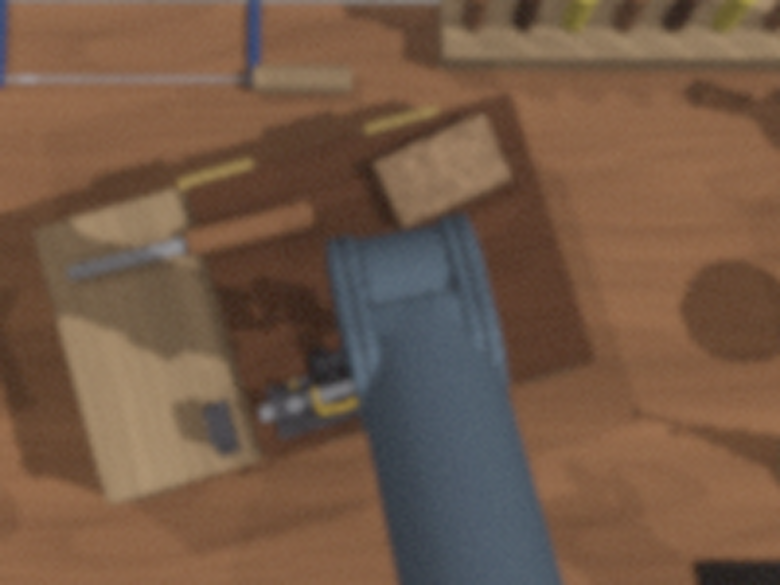

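The side view shows the open gripper standing over the knob, which is at about (336,182) in full-image pixels, with nothing in the way. I'll lower it.

>>> move_arm(
  targets=[
    {"delta_pos":[-3,-4,10],"spin":0},
    {"delta_pos":[-2,-3,10],"spin":0},
    {"delta_pos":[0,0,10],"spin":0},
    {"delta_pos":[0,0,7],"spin":0},
    {"delta_pos":[0,0,0],"spin":0},
    {"delta_pos":[0,0,0],"spin":0},
  ],
)

```text
time_s: 2.95
eef_pos: [0.5644, -0.0101, 0.2039]
eef_rot: [0.0, 0.802, -0.597, -0.0]
wrist_force: [-0.2, -0.1, -0.3]
gripper_width: 0.085
```

```bash
python3 - <<'E'
from h import *
to([.561,-.0103,.216])
im=r.snapshot("side")[:,:,::-1]
cv2.imwrite(f"pics/side2.png",cv2.resize(im[140:240,290:390],None,fx=6,fy=6,interpolation=2))
E
```

```text
t 2.95 grasp in plate mm [19.   1.6 92.6] tool x·PY -0.9999772841192125 x·PX 0.006736952825747676 w 85.0 z [-0.001 -0.    -1.   ]
F plate [-0.22 -0.04 -0.34]
tool delta mm [-0.8  3.3  6.6]
```

View pics/side2.png

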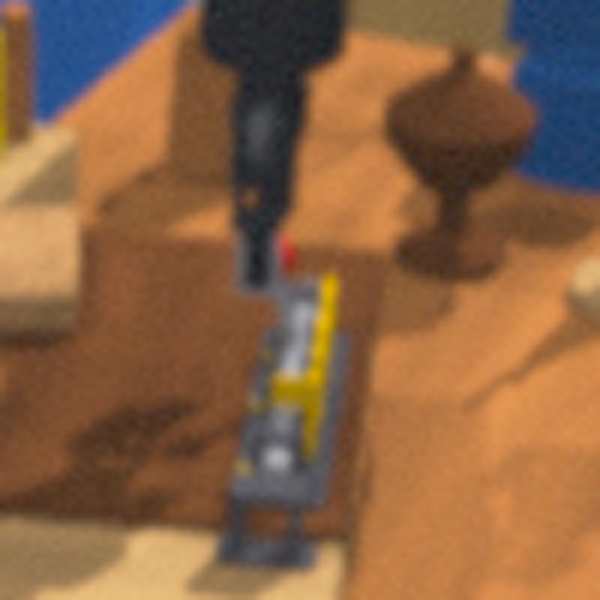

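```bash
python3 - <<'E'
from h import *
c=r.calibration("side");T=np.linalg.inv(np.array(c["cam_to_world"]))
def pr(p):
    q=T[:3,:3]@p+T[:3,3];return np.round([c["fx"]*q[0]/q[2]+c["cx"],c["fy"]*q[1]/q[2]+c["cy"]],1)
p,M,g=st()
print("near tip",pr(p+.045*PY+[0,0,.013]),"near pad",pr(p+.045*PY+[0,0,.031]),"grasp",pr(g),"knob",pr(np.array([.561,-.0103,.2184])))
E
```

```text
t 3.0 grasp in plate mm [19.3  1.6 93. ] tool x·PY -0.9999777206727467 x·PX 0.0066751869102853485 w 85.5 z [-0. -0. -1.]
F plate [ 0.62 -1.25  0.  ]
near tip [332.8 188.3] near pad [332.9 183.1] grasp [334.4 180.1] knob [335.5 181.6]
```

The predicted fingertip pixel (333,188) matches the picture. I'll move +4 mm along tool y and +6 mm along tool z, then close.

>>> move_arm(
  targets=[
    {"delta_pos":[-1,4,6],"spin":0},
    {"delta_pos":[0,0,0],"spin":0},
    {"delta_pos":[0,0,0],"spin":0},
  ],
)

```text
time_s: 3.25
eef_pos: [0.5601, -0.0103, 0.1981]
eef_rot: [0.0, 0.802, -0.597, -0.0]
wrist_force: [-0.2, -0.0, 0.1]
gripper_width: 0.0856
```

>>> move_arm(
  targets=[
    {"delta_pos":[0,0,0],"spin":0},
    {"delta_pos":[0,0,0],"spin":0},
    {"delta_pos":[0,0,0],"spin":0},
    {"delta_pos":[0,0,0],"spin":0},
    {"delta_pos":[0,0,0],"spin":0},
    {"delta_pos":[0,0,0],"spin":0},
    {"delta_pos":[0,0,0],"spin":0},
    {"delta_pos":[0,0,0],"spin":0},
  ],
  claw=-1,
  force=20,
)

```text
time_s: 3.92
eef_pos: [0.5608, -0.0102, 0.1985]
eef_rot: [-0.0, 0.802, -0.597, 0.0]
wrist_force: [0.1, -0.3, 0.9]
gripper_width: 0.0207
```

```bash
python3 - <<'E'
from h import *
st()
im=r.snapshot("side")[:,:,::-1]
cv2.imwrite(f"pics/side3.png",cv2.resize(im[140:240,290:390],None,fx=6,fy=6,interpolation=2))
E
```

```text
t 3.92 grasp in plate mm [15.5  2.5 87.2] tool x·PY -0.9999771806632043 x·PX 0.006751691402011161 w 20.7 z [ 0. -0. -1.]
F plate [-0.01 -0.34  0.93]
```

View pics/side3.png

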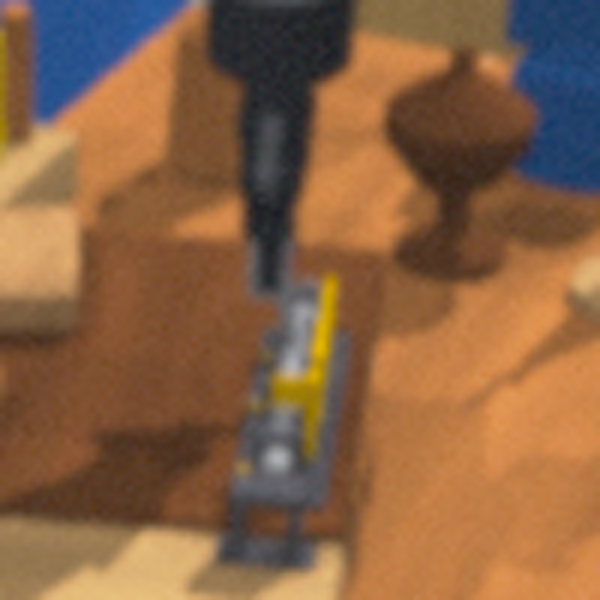

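Ball pinched (width 20.7 mm). Next I'll slide the bolt about 35 mm across and bring the handle upright.

>>> move_arm(
  targets=[
    {"delta_pos":[-2,2,1],"spin":0},
    {"delta_pos":[-4,2,0],"spin":0},
    {"delta_pos":[-5,2,0],"spin":0},
    {"delta_pos":[-5,2,0],"spin":0},
    {"delta_pos":[-5,2,0],"spin":0},
    {"delta_pos":[-5,2,0],"spin":0},
    {"delta_pos":[-4,2,0],"spin":0},
    {"delta_pos":[-4,1,0],"spin":0},
    {"delta_pos":[0,0,0],"spin":0},
    {"delta_pos":[0,0,0],"spin":0},
  ],
)

```text
time_s: 4.8
eef_pos: [0.5384, 0.0185, 0.199]
eef_rot: [-0.002, 0.802, -0.597, 0.002]
wrist_force: [1.0, -1.4, 9.1]
gripper_width: 0.0206
```

```bash
python3 - <<'E'
from h import *
st()
im=r.snapshot("side")[:,:,::-1]
cv2.imwrite(f"pics/side4.png",cv2.resize(im[140:240,290:390],None,fx=6,fy=6,interpolation=2))
E
```

```text
t 4.8 grasp in plate mm [ 2.  36.5 87.7] tool x·PY -0.9999762518649336 x·PX 0.00681872695688171 w 20.6 z [ 0.005  0.    -1.   ]
F plate [ 0.53 -1.64  9.15]
```

View pics/side4.png

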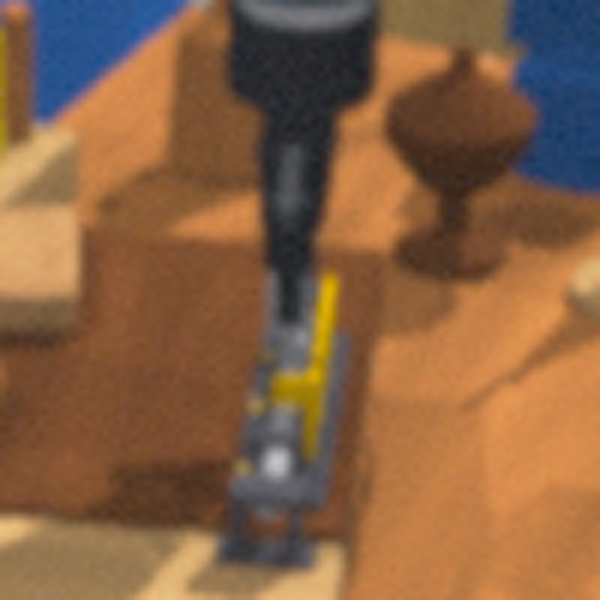

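>>> move_arm(
  targets=[
    {"delta_pos":[0,3,-1],"spin":0},
    {"delta_pos":[0,3,-0.5],"spin":0},
    {"delta_pos":[0,3,0],"spin":0},
    {"delta_pos":[0,2,0],"spin":0},
    {"delta_pos":[0,0,0],"spin":0},
    {"delta_pos":[0,0,0],"spin":0},
  ],
)

```text
time_s: 5.35
eef_pos: [0.5253, 0.0146, 0.1984]
eef_rot: [0.001, 0.802, -0.597, -0.0]
wrist_force: [0.8, -1.5, -1.7]
gripper_width: 0.0204
```

```bash
python3 - <<'E'
from h import *
st()
E
```

```text
t 5.35 grasp in plate mm [-11.6  36.4  87.1] tool x·PY -0.9999780451043457 x·PX 0.006626406520485052 w 20.4 z [-0.001 -0.    -1.   ]
F plate [ 0.36 -1.69 -1.73]
```

>>> move_arm(
  targets=[
    {"delta_pos":[0,1,0],"spin":0},
    {"delta_pos":[0,1,0.5],"spin":0},
    {"delta_pos":[0,0,0],"spin":0},
    {"delta_pos":[0,0,0],"spin":0},
  ],
)

```text
time_s: 5.68
eef_pos: [0.524, 0.0143, 0.1982]
eef_rot: [0.0, 0.802, -0.597, -0.0]
wrist_force: [1.8, -1.1, -3.4]
gripper_width: 0.0204
```

```bash
python3 - <<'E'
from h import *
st()
E
```

```text
t 5.68 grasp in plate mm [-13.   36.4  86.9] tool x·PY -0.9999771234227659 x·PX 0.0067639512262515225 w 20.4 z [-0. -0. -1.]
F plate [ 1.37 -1.57 -3.38]
```

>>> move_arm(
  targets=[
    {"delta_pos":[0,1,0],"spin":0},
    {"delta_pos":[0,0,0],"spin":0},
    {"delta_pos":[0,0,0],"spin":0},
  ],
)

```text
time_s: 5.93
eef_pos: [0.5229, 0.014, 0.1981]
eef_rot: [0.0, 0.802, -0.597, -0.0]
wrist_force: [1.9, -1.6, -4.9]
gripper_width: 0.0201
```

```bash
python3 - <<'E'
from h import *
st()
E
```

```text
t 5.93 grasp in plate mm [-14.1  36.4  86.8] tool x·PY -0.999977160900925 x·PX 0.00675851083438741 w 20.1 z [-0. -0. -1.]
F plate [ 1.4  -2.09 -4.92]
```

>>> move_arm(
  targets=[
    {"delta_pos":[0,1,0],"spin":0},
    {"delta_pos":[0,0,0],"spin":0},
    {"delta_pos":[0,0,0],"spin":0},
  ],
)

```text
time_s: 6.18
eef_pos: [0.5218, 0.0137, 0.198]
eef_rot: [0.0, 0.802, -0.597, -0.0]
wrist_force: [3.5, -2.2, -7.3]
gripper_width: 0.0202
```

```bash
python3 - <<'E'
from h import *
st()
E
```

```text
t 6.18 grasp in plate mm [-15.2  36.4  86.7] tool x·PY -0.9999772601170748 x·PX 0.006743606321066421 w 20.2 z [-0.001 -0.    -1.   ]
F plate [ 2.76 -3.1  -7.35]
```

>>> move_arm(
  targets=[
    {"delta_pos":[0,0.5,1.2],"spin":0},
    {"delta_pos":[0,0,0],"spin":0},
    {"delta_pos":[0,0,0],"spin":0},
  ],
)

```text
time_s: 6.43
eef_pos: [0.5219, 0.0137, 0.1978]
eef_rot: [-0.0, 0.802, -0.597, 0.0]
wrist_force: [0.8, -2.2, 3.2]
gripper_width: 0.0202
```

```bash
cat >> h.py <<'E'
def tang(a=.26):
    st();F=r.observe()["wrist_force"];print("tangential push N",round(F@PX*np.cos(a)+F[2]*np.sin(a),2),"radial",round(-F@PX*np.sin(a)+F[2]*np.cos(a),2))
E
python3 - <<'E'
from h import *
tang()
E
```

```text
t 6.43 grasp in plate mm [-15.1  36.4  86.5] tool x·PY -0.999977195970862 x·PX 0.006741673897089539 w 20.2 z [ 0.001 -0.    -1.   ]
F plate [ 0.16 -2.34  3.25]
tangential push N 0.99 radial 3.09
```

>>> move_arm(
  targets=[
    {"delta_pos":[0,1,0.3],"spin":0},
    {"delta_pos":[0,0,0],"spin":0},
    {"delta_pos":[0,0,0],"spin":0},
  ],
)

```text
time_s: 6.68
eef_pos: [0.521, 0.0134, 0.1974]
eef_rot: [-0.0, 0.802, -0.597, 0.0]
wrist_force: [0.5, -1.8, 5.8]
gripper_width: 0.02
```

```bash
python3 - <<'E'
from h import *
tang()
E
```

```text
t 6.68 grasp in plate mm [-16.1  36.4  86.1] tool x·PY -0.9999764872237136 x·PX 0.006847763301358736 w 20.0 z [ 0.001 -0.    -1.   ]
F plate [-0.07 -1.87  5.79]
tangential push N 1.42 radial 5.61
```

>>> move_arm(
  targets=[
    {"delta_pos":[0,1,0],"spin":0},
    {"delta_pos":[0,0,0],"spin":0},
    {"delta_pos":[0,0,0],"spin":0},
  ],
)

```text
time_s: 6.93
eef_pos: [0.5198, 0.013, 0.1971]
eef_rot: [-0.0, 0.802, -0.597, 0.0]
wrist_force: [0.6, -1.8, 6.8]
gripper_width: 0.0204
```

```bash
python3 - <<'E'
from h import *
tang()
E
```

```text
t 6.93 grasp in plate mm [-17.3  36.4  85.8] tool x·PY -0.9999761578805924 x·PX 0.00690055647599881 w 20.4 z [ 0. -0. -1.]
F plate [ 0.04 -1.92  6.79]
tangential push N 1.78 radial 6.55
```

>>> move_arm(
  targets=[
    {"delta_pos":[0,1,0],"spin":0},
    {"delta_pos":[0,0,0],"spin":0},
    {"delta_pos":[0,0,0],"spin":0},
  ],
)

```text
time_s: 7.18
eef_pos: [0.5189, 0.0128, 0.1968]
eef_rot: [-0.0, 0.802, -0.597, 0.0]
wrist_force: [2.5, -2.0, 3.6]
gripper_width: 0.0203
```

```bash
python3 - <<'E'
from h import *
tang()
E
```

```text
t 7.18 grasp in plate mm [-18.3  36.4  85.5] tool x·PY -0.9999772618582642 x·PX 0.00674342631794982 w 20.3 z [ 0.  0. -1.]
F plate [ 1.86 -2.59  3.6 ]
tangential push N 2.72 radial 3.0
```

>>> move_arm(
  targets=[
    {"delta_pos":[0,1,0.3],"spin":0},
    {"delta_pos":[0,0,0],"spin":0},
    {"delta_pos":[0,0,0],"spin":0},
  ],
)

```text
time_s: 7.43
eef_pos: [0.5182, 0.0126, 0.1966]
eef_rot: [-0.0, 0.802, -0.597, 0.0]
wrist_force: [3.2, -0.0, 2.0]
gripper_width: 0.0204
```

```bash
python3 - <<'E'
from h import *
tang()
E
```

```text
t 7.43 grasp in plate mm [-19.   36.4  85.3] tool x·PY -0.9999774609836751 x·PX 0.006713719539317775 w 20.4 z [ 0.001  0.    -1.   ]
F plate [ 3.02 -0.92  1.98]
tangential push N 3.42 radial 1.13
```

>>> move_arm(
  targets=[
    {"delta_pos":[0,1,0.3],"spin":0},
    {"delta_pos":[0,0,0],"spin":0},
    {"delta_pos":[0,0,0],"spin":0},
  ],
)

```text
time_s: 7.68
eef_pos: [0.5175, 0.0124, 0.1964]
eef_rot: [-0.001, 0.803, -0.597, 0.001]
wrist_force: [4.8, -0.6, 2.1]
gripper_width: 0.0205
```

```bash
python3 - <<'E'
from h import *
tang()
E
```

```text
t 7.68 grasp in plate mm [-19.7  36.4  85.1] tool x·PY -0.9999740660431231 x·PX 0.007198699974631685 w 20.5 z [ 0.002  0.    -1.   ]
F plate [ 4.46 -1.92  2.12]
tangential push N 4.86 radial 0.91
```

Contact is light: about 5 N at the knob. I'll slide along the guide in small steps under this preload and watch for the force to drop.

>>> move_arm(
  targets=[
    {"delta_pos":[-0.7,0,0],"spin":0},
    {"delta_pos":[-0.7,0,0],"spin":0},
    {"delta_pos":[-0.6,0,0],"spin":0},
    {"delta_pos":[0,0,0],"spin":0},
  ],
)

```text
time_s: 8.02
eef_pos: [0.5175, 0.0127, 0.1964]
eef_rot: [-0.0, 0.802, -0.597, 0.001]
wrist_force: [7.0, -5.1, 1.6]
gripper_width: 0.0204
```

```bash
python3 - <<'E'
from h import *
tang()
E
```

```text
t 8.02 grasp in plate mm [-19.7  36.8  85.1] tool x·PY -0.9999783692227109 x·PX 0.006198840713077657 w 20.4 z [ 0.003 -0.002 -1.   ]
F plate [ 5.29 -6.83  1.55]
tangential push N 5.51 radial 0.14
```

>>> move_arm(
  targets=[
    {"delta_pos":[-0.7,0,0],"spin":0},
    {"delta_pos":[-0.7,0,0],"spin":0},
    {"delta_pos":[-0.6,0,0],"spin":0},
    {"delta_pos":[0,0,0],"spin":0},
  ],
)

```text
time_s: 8.35
eef_pos: [0.517, 0.0141, 0.1964]
eef_rot: [-0.0, 0.802, -0.597, 0.002]
wrist_force: [7.2, -5.9, 1.3]
gripper_width: 0.0203
```

```bash
python3 - <<'E'
from h import *
tang()
E
```

```text
t 8.35 grasp in plate mm [-19.7  38.2  85.1] tool x·PY -0.999980487613225 x·PX 0.005640858243822122 w 20.3 z [ 0.003 -0.002 -1.   ]
F plate [ 5.3  -7.67  1.27]
tangential push N 5.45 radial -0.13
```

>>> move_arm(
  targets=[
    {"delta_pos":[-0.7,0,0],"spin":0},
    {"delta_pos":[-0.7,0,0],"spin":0},
    {"delta_pos":[-0.6,0,0],"spin":0},
    {"delta_pos":[0,0,0],"spin":0},
  ],
)

```text
time_s: 8.68
eef_pos: [0.5165, 0.016, 0.1964]
eef_rot: [0.0, 0.802, -0.597, 0.002]
wrist_force: [7.3, -5.7, 1.1]
gripper_width: 0.0202
```

```bash
python3 - <<'E'
from h import *
tang()
E
```

```text
t 8.68 grasp in plate mm [-19.7  40.1  85.1] tool x·PY -0.9999807988439303 x·PX 0.00554387735492099 w 20.2 z [ 0.003 -0.002 -1.   ]
F plate [ 5.38 -7.51  1.14]
tangential push N 5.5 radial -0.29
```

>>> move_arm(
  targets=[
    {"delta_pos":[-0.7,0,0],"spin":0},
    {"delta_pos":[-0.7,0,0],"spin":0},
    {"delta_pos":[-0.6,0,0],"spin":0},
    {"delta_pos":[0,0,0],"spin":0},
  ],
)

```text
time_s: 9.02
eef_pos: [0.5159, 0.0179, 0.1964]
eef_rot: [0.0, 0.802, -0.597, 0.002]
wrist_force: [7.0, -5.6, 0.7]
gripper_width: 0.0197
```

```bash
python3 - <<'E'
from h import *
tang()
E
```

```text
t 9.02 grasp in plate mm [-19.7  42.1  85.1] tool x·PY -0.9999804494392532 x·PX 0.005596408951707078 w 19.7 z [ 0.003 -0.002 -1.   ]
F plate [ 5.1  -7.33  0.73]
tangential push N 5.12 radial -0.61
```

>>> move_arm(
  targets=[
    {"delta_pos":[-0.7,0,0],"spin":0},
    {"delta_pos":[-0.7,0,0],"spin":0},
    {"delta_pos":[-0.6,0,0],"spin":0},
    {"delta_pos":[0,0,0],"spin":0},
  ],
)

```text
time_s: 9.35
eef_pos: [0.5153, 0.0199, 0.1964]
eef_rot: [-0.0, 0.802, -0.597, 0.002]
wrist_force: [6.6, -5.7, 0.9]
gripper_width: 0.02
```

```bash
python3 - <<'E'
from h import *
tang()
E
```

```text
t 9.35 grasp in plate mm [-19.7  44.3  85.1] tool x·PY -0.9999807468935747 x·PX 0.005617636429893602 w 20.0 z [ 0.003 -0.002 -1.   ]
F plate [ 4.71 -7.33  0.92]
tangential push N 4.79 radial -0.32
```

>>> move_arm(
  targets=[
    {"delta_pos":[-0.7,0,0],"spin":0},
    {"delta_pos":[-0.7,0,0],"spin":0},
    {"delta_pos":[-0.6,0,0],"spin":0},
    {"delta_pos":[0,0,0],"spin":0},
  ],
)

```text
time_s: 9.68
eef_pos: [0.5126, 0.0236, 0.1959]
eef_rot: [0.001, 0.802, -0.597, -0.001]
wrist_force: [1.2, -2.6, 2.5]
gripper_width: 0.0202
```

```bash
python3 - <<'E'
from h import *
tang()
E
```

```text
t 9.68 grasp in plate mm [-21.3  48.5  84.6] tool x·PY -0.9999755793822102 x·PX 0.006988519261149235 w 20.2 z [-0.002 -0.    -1.   ]
F plate [ 0.39 -2.83  2.54]
tangential push N 1.03 radial 2.36
```

>>> move_arm(
  targets=[
    {"delta_pos":[-0.7,0,0],"spin":0},
    {"delta_pos":[-0.7,0,0],"spin":0},
    {"delta_pos":[-0.6,0,0],"spin":0},
    {"delta_pos":[0,0,0],"spin":0},
  ],
)

```text
time_s: 10.02
eef_pos: [0.5124, 0.0258, 0.196]
eef_rot: [0.0, 0.802, -0.597, -0.0]
wrist_force: [0.9, -2.5, 2.5]
gripper_width: 0.02
```

```bash
python3 - <<'E'
from h import *
tang()
E
```

```text
t 10.02 grasp in plate mm [-20.9  50.7  84.7] tool x·PY -0.9999744624960227 x·PX 0.007144638188088375 w 20.0 z [-0.001 -0.    -1.   ]
F plate [ 0.16 -2.7   2.51]
tangential push N 0.8 radial 2.39
```

>>> move_arm(
  targets=[
    {"delta_pos":[-0.7,0,0],"spin":0},
    {"delta_pos":[-0.7,0,0],"spin":0},
    {"delta_pos":[-0.6,0,0],"spin":0},
    {"delta_pos":[0,0,0],"spin":0},
  ],
)

```text
time_s: 10.35
eef_pos: [0.5121, 0.0277, 0.1961]
eef_rot: [0.0, 0.802, -0.597, -0.0]
wrist_force: [-0.4, -2.1, 1.6]
gripper_width: 0.0203
```

```bash
python3 - <<'E'
from h import *
tang()
E
```

```text
t 10.35 grasp in plate mm [-20.6  52.6  84.8] tool x·PY -0.9999750785832079 x·PX 0.007058880922630596 w 20.3 z [-0.  0. -1.]
F plate [-0.95 -1.92  1.63]
tangential push N -0.5 radial 1.82
```

>>> move_arm(
  targets=[
    {"delta_pos":[0,1,0.3],"spin":0},
    {"delta_pos":[0,0,0],"spin":0},
    {"delta_pos":[0,0,0],"spin":0},
  ],
)

```text
time_s: 10.6
eef_pos: [0.5114, 0.0275, 0.1959]
eef_rot: [-0.0, 0.802, -0.597, 0.0]
wrist_force: [1.7, -1.9, 1.3]
gripper_width: 0.0203
```

```bash
python3 - <<'E'
from h import *
tang()
E
```

```text
t 10.6 grasp in plate mm [-21.3  52.6  84.6] tool x·PY -0.9999756372857037 x·PX 0.0069765416865020064 w 20.3 z [ 0.  0. -1.]
F plate [ 1.06 -2.3   1.31]
tangential push N 1.36 radial 1.0
```

>>> move_arm(
  targets=[
    {"delta_pos":[0,1,0.3],"spin":0},
    {"delta_pos":[0,0,0],"spin":0},
    {"delta_pos":[0,0,0],"spin":0},
  ],
)

```text
time_s: 10.85
eef_pos: [0.5102, 0.0271, 0.1955]
eef_rot: [-0.0, 0.802, -0.597, -0.0]
wrist_force: [2.1, -2.2, 1.1]
gripper_width: 0.0198
```

```bash
python3 - <<'E'
from h import *
tang()
im=r.snapshot("side")[:,:,::-1]
cv2.imwrite(f"pics/side5.png",cv2.resize(im[140:240,290:390],None,fx=6,fy=6,interpolation=2))
E
```

```text
t 10.85 grasp in plate mm [-22.6  52.6  84.2] tool x·PY -0.9999762210129209 x·PX 0.0068909044133445745 w 19.8 z [-0.  0. -1.]
F plate [ 1.38 -2.65  1.05]
tangential push N 1.61 radial 0.66
```

View pics/side5.png

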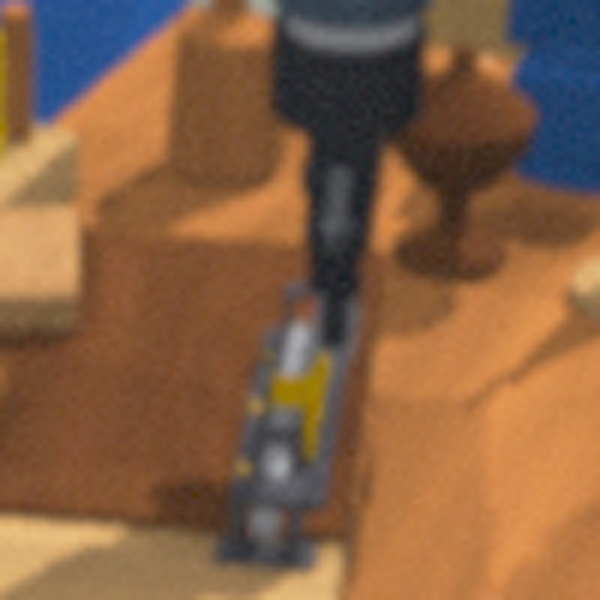

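>>> move_arm(
  targets=[
    {"delta_pos":[0,1.5,0.7],"spin":0},
    {"delta_pos":[0,1.5,0.7],"spin":0},
    {"delta_pos":[0,0,0],"spin":0},
  ],
)

```text
time_s: 11.15
eef_pos: [0.5069, 0.0262, 0.194]
eef_rot: [0.0, 0.802, -0.597, -0.0]
wrist_force: [0.1, -0.4, 2.7]
gripper_width: 0.0203
```

```bash
python3 - <<'E'
from h import *
tang(.44)
E
```

```text
t 11.15 grasp in plate mm [-26.   52.6  82.7] tool x·PY -0.9999758248468383 x·PX 0.006949938808783784 w 20.3 z [-0.001  0.    -1.   ]
F plate [-0.04 -0.45  2.65]
tangential push N 1.09 radial 2.42
```

>>> move_arm(
  targets=[
    {"delta_pos":[0,1.5,0.8],"spin":0},
    {"delta_pos":[0,1.5,0.8],"spin":0},
    {"delta_pos":[0,0,0],"spin":0},
  ],
)

```text
time_s: 11.4
eef_pos: [0.504, 0.0252, 0.1924]
eef_rot: [0.0, 0.802, -0.597, -0.0]
wrist_force: [-0.9, -0.4, 2.7]
gripper_width: 0.0205
```

```bash
python3 - <<'E'
from h import *
tang(.5)
E
```

```text
t 11.4 grasp in plate mm [-29.1  52.5  81.1] tool x·PY -0.999976330220674 x·PX 0.0068791620578871416 w 20.5 z [-0.001 -0.    -1.   ]
F plate [-0.96 -0.11  2.67]
tangential push N 0.44 radial 2.8
```

The handle is in the notch and turning freely. I'll follow the arc down.

>>> move_arm(
  targets=[
    {"delta_pos":[0,2.6,1.6],"spin":0},
    {"delta_pos":[0,2.5,1.6],"spin":0},
    {"delta_pos":[0,2.4,1.8],"spin":0},
    {"delta_pos":[0,2.4,1.8],"spin":0},
    {"delta_pos":[0,0,0],"spin":0},
  ],
)

```text
time_s: 11.82
eef_pos: [0.4941, 0.0222, 0.1852]
eef_rot: [0.0, 0.802, -0.597, -0.001]
wrist_force: [-0.8, -0.2, 1.3]
gripper_width: 0.0206
```

```bash
python3 - <<'E'
from h import *
tang(.7)
E
```

```text
t 11.82 grasp in plate mm [-39.4  52.4  73.9] tool x·PY -0.999976533129918 x·PX 0.006844047931436415 w 20.6 z [-0.001 -0.    -1.   ]
F plate [-0.8  -0.02  1.29]
tangential push N 0.21 radial 1.5
```

>>> move_arm(
  targets=[
    {"delta_pos":[0,2.2,2.1],"spin":0},
    {"delta_pos":[0,2.1,2.1],"spin":0},
    {"delta_pos":[0,2.0,2.2],"spin":0},
    {"delta_pos":[0,2.0,2.3],"spin":0},
    {"delta_pos":[0,0,0],"spin":0},
  ],
)

```text
time_s: 12.23
eef_pos: [0.4864, 0.0199, 0.1764]
eef_rot: [0.0, 0.802, -0.597, -0.0]
wrist_force: [-0.8, -0.3, 1.4]
gripper_width: 0.0203
```

```bash
python3 - <<'E'
from h import *
tang(.9)
E
```

```text
t 12.23 grasp in plate mm [-47.4  52.4  65.1] tool x·PY -0.9999763007155559 x·PX 0.006876039853533409 w 20.3 z [-0.001  0.    -1.   ]
F plate [-0.85 -0.08  1.44]
tangential push N 0.6 radial 1.57
```

>>> move_arm(
  targets=[
    {"delta_pos":[0,1.8,2.4],"spin":0},
    {"delta_pos":[0,1.7,2.5],"spin":0},
    {"delta_pos":[0,1.5,2.6],"spin":0},
    {"delta_pos":[0,1.5,2.6],"spin":0},
    {"delta_pos":[0,0,0],"spin":0},
  ],
)

```text
time_s: 12.65
eef_pos: [0.4804, 0.0181, 0.1663]
eef_rot: [0.0, 0.802, -0.597, -0.0]
wrist_force: [-0.6, 0.2, 0.7]
gripper_width: 0.0202
```

```bash
python3 - <<'E'
from h import *
tang(1.1)
E
```

```text
t 12.65 grasp in plate mm [-53.7  52.3  55. ] tool x·PY -0.9999759266614172 x·PX 0.006931389798657878 w 20.2 z [-0.001  0.    -1.   ]
F plate [-0.52  0.34  0.65]
tangential push N 0.34 radial 0.76
```

>>> move_arm(
  targets=[
    {"delta_pos":[0,1.2,2.7],"spin":0},
    {"delta_pos":[0,1.2,2.7],"spin":0},
    {"delta_pos":[0,1.0,2.8],"spin":0},
    {"delta_pos":[0,0.9,2.8],"spin":0},
    {"delta_pos":[0,0,0],"spin":0},
  ],
)

```text
time_s: 13.07
eef_pos: [0.4764, 0.0169, 0.1553]
eef_rot: [0.0, 0.802, -0.597, -0.0]
wrist_force: [-1.4, 2.2, 1.2]
gripper_width: 0.0201
```

```bash
python3 - <<'E'
from h import *
tang(1.3)
E
```

```text
t 13.07 grasp in plate mm [-57.8  52.2  44. ] tool x·PY -0.9999763610399464 x·PX 0.0068700378708823374 w 20.1 z [-0.001  0.    -1.   ]
F plate [-0.75  2.46  1.18]
tangential push N 0.94 radial 1.04
```

>>> move_arm(
  targets=[
    {"delta_pos":[-0.5,0.7,2.9],"spin":0},
    {"delta_pos":[0,0.6,2.9],"spin":0},
    {"delta_pos":[0,0.4,3.0],"spin":0},
    {"delta_pos":[0,0.3,3.0],"spin":0},
    {"delta_pos":[0,0,0],"spin":0},
  ],
)

```text
time_s: 13.48
eef_pos: [0.4745, 0.0165, 0.1435]
eef_rot: [0.0, 0.802, -0.597, -0.0]
wrist_force: [-1.7, -2.6, -0.2]
gripper_width: 0.0203
```

```bash
python3 - <<'E'
from h import *
tang(1.5)
E
```

```text
t 13.48 grasp in plate mm [-59.8  52.4  32.2] tool x·PY -0.9999784272008967 x·PX 0.0065683034051514 w 20.3 z [-0. -0. -1.]
F plate [-2.33 -1.99 -0.17]
tangential push N -0.34 radial 2.31
```

>>> move_arm(
  targets=[
    {"delta_pos":[0,0.2,1.5],"spin":0},
    {"delta_pos":[0,0,1.5],"spin":0},
    {"delta_pos":[0,0,0],"spin":0},
    {"delta_pos":[0,0,0],"spin":0},
  ],
)

```text
time_s: 13.82
eef_pos: [0.4744, 0.0164, 0.141]
eef_rot: [0.0, 0.802, -0.597, -0.0]
wrist_force: [-2.8, -3.1, 0.5]
gripper_width: 0.0204
```

```bash
python3 - <<'E'
from h import *
tang(1.55)
E
```

```text
t 13.82 grasp in plate mm [-59.9  52.4  29.7] tool x·PY -0.9999789912099545 x·PX 0.006480210202312442 w 20.4 z [-0. -0. -1.]
F plate [-3.58 -2.22  0.53]
tangential push N 0.45 radial 3.59
```

>>> move_arm(
  targets=[
    {"delta_pos":[0,0,0.8],"spin":0},
    {"delta_pos":[0,0,0],"spin":0},
    {"delta_pos":[0,0,0],"spin":0},
  ],
)

```text
time_s: 14.07
eef_pos: [0.4744, 0.0165, 0.1403]
eef_rot: [0.0, 0.802, -0.597, -0.0]
wrist_force: [-2.8, -3.3, 0.5]
gripper_width: 0.0206
```

```bash
python3 - <<'E'
from h import *
tang(1.55)
im=r.snapshot("side")[:,:,::-1]
cv2.imwrite(f"pics/side6.png",cv2.resize(im[140:240,290:390],None,fx=6,fy=6,interpolation=2))
E
```

```text
t 14.07 grasp in plate mm [-59.9  52.5  29. ] tool x·PY -0.9999775858579256 x·PX 0.006692605273239657 w 20.6 z [-0. -0. -1.]
F plate [-3.59 -2.36  0.54]
tangential push N 0.46 radial 3.6
```

View pics/side6.png

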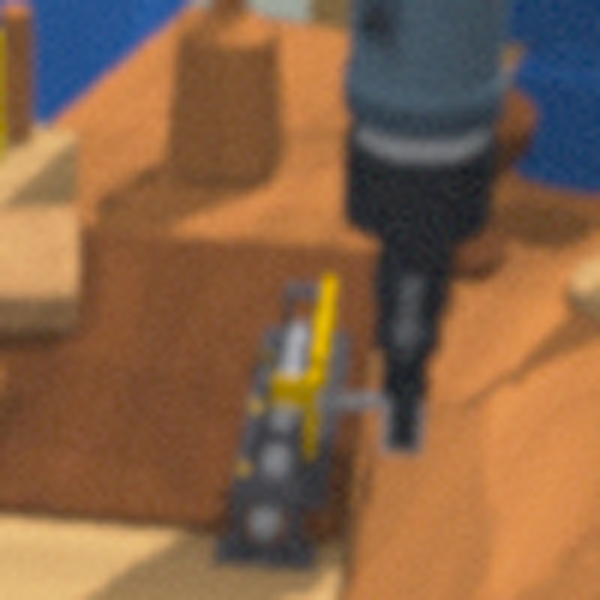

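The stem lies about level through the notch, from (345,206) to the knob at (356,207), and the bolt tip is in the catch. Now I'll release.

>>> move_arm(
  targets=[
    {"delta_pos":[0,0,0.5],"spin":0},
    {"delta_pos":[0,0,0],"spin":0},
    {"delta_pos":[0,0,0],"spin":0},
    {"delta_pos":[0,0,0],"spin":0},
  ],
)

```text
time_s: 14.45
eef_pos: [0.4744, 0.0165, 0.1398]
eef_rot: [0.0, 0.802, -0.597, -0.0]
wrist_force: [-2.8, -4.3, 0.9]
gripper_width: 0.0205
```

>>> move_arm(
  targets=[
    {"delta_pos":[0,0,0],"spin":0},
    {"delta_pos":[0,0,0],"spin":0},
    {"delta_pos":[0,0,0],"spin":0},
    {"delta_pos":[0,0,0],"spin":0},
    {"delta_pos":[0,0,0],"spin":0},
    {"delta_pos":[0,0,0],"spin":0},
    {"delta_pos":[0,0,0],"spin":0},
    {"delta_pos":[0,0,0],"spin":0},
  ],
  claw=1,
)

```text
time_s: 15.12
eef_pos: [0.4746, 0.0168, 0.1399]
eef_rot: [-0.0, 0.802, -0.597, 0.0]
wrist_force: [-0.3, -0.1, 0.2]
gripper_width: 0.0857
```

```bash
python3 - <<'E'
from h import *
st()
E
```

```text
t 15.12 grasp in plate mm [-59.6  52.7  28.6] tool x·PY -0.9999763954108666 x·PX 0.00687074046286652 w 85.7 z [ 0.  0. -1.]
F plate [-0.36 -0.02  0.21]
```

Open, with no force on the wrist. I'll lift straight up, then back off to the side.

>>> move_arm(
  targets=[
    {"delta_pos":[0,0,-15],"spin":0},
    {"delta_pos":[0,0,-20],"spin":0},
    {"delta_pos":[0,0,-30],"spin":0},
    {"delta_pos":[0,0,-30],"spin":0},
    {"delta_pos":[0,0,-30],"spin":0},
    {"delta_pos":[20,0,-20],"spin":0},
    {"delta_pos":[30,0,0],"spin":0},
    {"delta_pos":[30,0,0],"spin":0},
    {"delta_pos":[30,0,0],"spin":0},
    {"delta_pos":[0,0,0],"spin":0},
  ],
)

```text
time_s: 15.95
eef_pos: [0.5069, -0.0955, 0.2848]
eef_rot: [0.001, 0.8, -0.6, 0.001]
wrist_force: [-0.7, -0.6, 0.0]
gripper_width: 0.0852
```

```bash
python3 - <<'E'
from h import *
st()
t,s=r.snapshot("top"),r.snapshot("side")
cv2.imwrite("pics/side7.png",cv2.resize(s[:,:,::-1][140:290,230:430],None,fx=4,fy=4,interpolation=2))
cv2.imwrite("pics/top7.png",cv2.resize(t[:,:,::-1][110:260,180:480],None,fx=2.6,fy=2.6,interpolation=2))
a=red(t,(280,190,370,250));b=red(s,(310,165,390,230));print(a,b)
for n,c in(("top",a),("side",b)):
    if c[2]:
        p=onz(n,c[0],c[1],.156);print(n,1e3*(p@PX-AX),1e3*(p@PY-Y0))
if a[2] and b[2]:
    p,e=tri(a[:2],b[:2]);print("knob plate",1e3*(p@PX-AX),1e3*(p@PY-Y0),1e3*(p[2]-LID),e)
E
```

```text
t 15.95 grasp in plate mm [-60.2 -64.1 173.5] tool x·PY -0.9999940766208771 x·PX -0.0013548048305338466 w 85.2 z [ 0.001 -0.003 -1.   ]
F plate [-0.82 -0.43  0.05]
(np.float64(320.79906542056074), np.float64(236.68691588785046), np.int64(19)) (np.float64(356.9218106995885), np.float64(205.53497942386832), np.int64(32))
top -58.494799315813864 52.95365071598873
side -57.0747432239751 34.19966958670601
knob plate -58.271882354694995 53.05070478944493 36.828820400806315 0.0011379363233305186
```

View pics/side7.png

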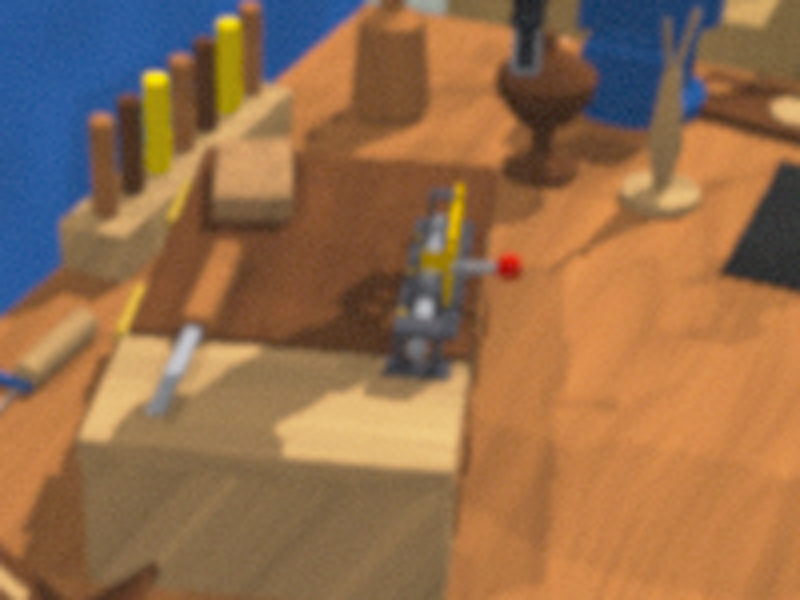

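View pics/top7.png

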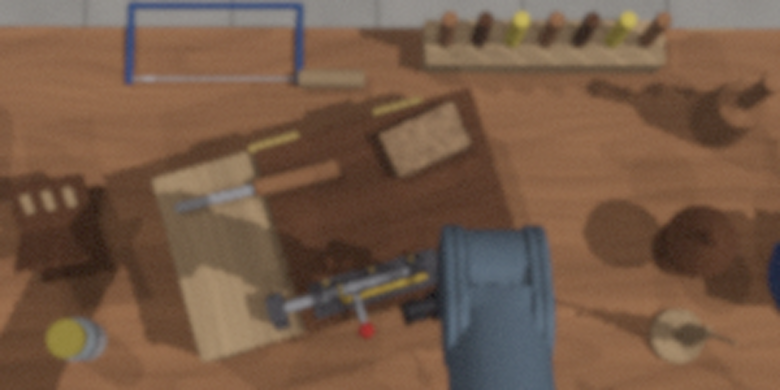

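The triangulated knob sits about 11 mm above axis height, so its angle is only around 1.4–1.5 rad, and I never felt the floor. I'll press down lightly from above with the fingers shut. A level ball should be touched at TCP z ≈ 0.167.

>>> move_arm(
  targets=[
    {"delta_pos":[-25,0,0],"spin":0},
    {"delta_pos":[-30,0,0],"spin":0},
    {"delta_pos":[-30,0,0],"spin":0},
    {"delta_pos":[-30,0,0],"spin":0},
    {"delta_pos":[0,0,0],"spin":0},
    {"delta_pos":[0,0,0],"spin":0},
    {"delta_pos":[0,0,0],"spin":0},
    {"delta_pos":[0,0,0],"spin":0},
  ],
  claw=-1,
)

```text
time_s: 16.72
eef_pos: [0.4731, 0.021, 0.2848]
eef_rot: [0.0, 0.802, -0.597, 0.0]
wrist_force: [-0.2, -0.0, 0.6]
gripper_width: 0.0001
```

```bash
python3 - <<'E'
from h import *
st()
E
```

```text
t 16.72 grasp in plate mm [-59.9  57.1 173.5] tool x·PY -0.9999810927409507 x·PX 0.006142714846265319 w 0.1 z [-0. -0. -1.]
F plate [-0.23  0.06  0.64]
```

>>> move_arm(
  targets=[
    {"delta_pos":[4,0,20],"spin":0},
    {"delta_pos":[0,0,25],"spin":0},
    {"delta_pos":[0,0,25],"spin":0},
    {"delta_pos":[0,0,16],"spin":0},
    {"delta_pos":[0,0,8],"spin":0},
    {"delta_pos":[0,0,0],"spin":0},
    {"delta_pos":[0,0,0],"spin":0},
  ],
)

```text
time_s: 17.3
eef_pos: [0.4746, 0.0174, 0.1912]
eef_rot: [-0.0, 0.802, -0.597, -0.0]
wrist_force: [-0.2, -0.5, 0.5]
gripper_width: 0.0001
```

>>> move_arm(
  targets=[
    {"delta_pos":[0,0,2],"spin":0},
    {"delta_pos":[0,0,2],"spin":0},
    {"delta_pos":[0,0,2],"spin":0},
    {"delta_pos":[0,0,0],"spin":0},
    {"delta_pos":[0,0,0],"spin":0},
  ],
)

```text
time_s: 17.72
eef_pos: [0.4743, 0.0177, 0.1851]
eef_rot: [-0.0, 0.802, -0.597, 0.0]
wrist_force: [0.2, 0.1, 0.1]
gripper_width: 0.0002
```

>>> move_arm(
  targets=[
    {"delta_pos":[0,0,1.5],"spin":0},
    {"delta_pos":[0,0,1.5],"spin":0},
    {"delta_pos":[0,0,0],"spin":0},
    {"delta_pos":[0,0,0],"spin":0},
  ],
)

```text
time_s: 18.05
eef_pos: [0.4742, 0.0177, 0.1818]
eef_rot: [0.0, 0.802, -0.597, -0.0]
wrist_force: [0.1, -0.7, 0.1]
gripper_width: -0.0001
```

>>> move_arm(
  targets=[
    {"delta_pos":[0,0,1.5],"spin":0},
    {"delta_pos":[0,0,1.5],"spin":0},
    {"delta_pos":[0,0,0],"spin":0},
    {"delta_pos":[0,0,0],"spin":0},
  ],
)

```text
time_s: 18.38
eef_pos: [0.4742, 0.0177, 0.1788]
eef_rot: [0.0, 0.802, -0.597, -0.0]
wrist_force: [-0.7, 0.4, 0.6]
gripper_width: -0.0004
```

>>> move_arm(
  targets=[
    {"delta_pos":[0,0,1.5],"spin":0},
    {"delta_pos":[0,0,1.5],"spin":0},
    {"delta_pos":[0,0,0],"spin":0},
    {"delta_pos":[0,0,0],"spin":0},
  ],
)

```text
time_s: 18.72
eef_pos: [0.4742, 0.0177, 0.1758]
eef_rot: [0.0, 0.802, -0.597, -0.0]
wrist_force: [-0.5, -0.6, 0.2]
gripper_width: 0.0002
```

>>> move_arm(
  targets=[
    {"delta_pos":[0,0,1],"spin":0},
    {"delta_pos":[0,0,1],"spin":0},
    {"delta_pos":[0,0,0],"spin":0},
    {"delta_pos":[0,0,0],"spin":0},
  ],
)

```text
time_s: 19.05
eef_pos: [0.4742, 0.0177, 0.1738]
eef_rot: [0.0, 0.802, -0.597, -0.0]
wrist_force: [-0.4, -0.1, 0.1]
gripper_width: 0.0001
```

>>> move_arm(
  targets=[
    {"delta_pos":[0,0,1],"spin":0},
    {"delta_pos":[0,0,1],"spin":0},
    {"delta_pos":[0,0,0],"spin":0},
    {"delta_pos":[0,0,0],"spin":0},
  ],
)

```text
time_s: 19.38
eef_pos: [0.4742, 0.0177, 0.1718]
eef_rot: [0.0, 0.802, -0.597, -0.0]
wrist_force: [0.4, 0.1, 0.5]
gripper_width: 0.0003
```

>>> move_arm(
  targets=[
    {"delta_pos":[0,0,1],"spin":0},
    {"delta_pos":[0,0,1],"spin":0},
    {"delta_pos":[0,0,0],"spin":0},
    {"delta_pos":[0,0,0],"spin":0},
  ],
)

```text
time_s: 19.72
eef_pos: [0.4742, 0.0177, 0.1698]
eef_rot: [0.0, 0.802, -0.597, -0.0]
wrist_force: [-0.4, -0.7, -0.5]
gripper_width: 0.0
```

>>> move_arm(
  targets=[
    {"delta_pos":[0,0,1],"spin":0},
    {"delta_pos":[0,0,0],"spin":0},
    {"delta_pos":[0,0,0],"spin":0},
  ],
)

```text
time_s: 19.97
eef_pos: [0.4742, 0.0177, 0.1688]
eef_rot: [0.0, 0.802, -0.597, -0.0]
wrist_force: [-0.3, -0.7, -0.4]
gripper_width: 0.0001
```

>>> move_arm(
  targets=[
    {"delta_pos":[0,0,1],"spin":0},
    {"delta_pos":[0,0,0],"spin":0},
    {"delta_pos":[0,0,0],"spin":0},
  ],
)

```text
time_s: 20.22
eef_pos: [0.4742, 0.0177, 0.1678]
eef_rot: [0.0, 0.802, -0.597, -0.0]
wrist_force: [0.3, -0.4, 0.8]
gripper_width: 0.0001
```

>>> move_arm(
  targets=[
    {"delta_pos":[0,0,0.7],"spin":0},
    {"delta_pos":[0,0,0],"spin":0},
    {"delta_pos":[0,0,0],"spin":0},
  ],
)

```text
time_s: 20.47
eef_pos: [0.4742, 0.0177, 0.1671]
eef_rot: [0.0, 0.802, -0.597, -0.0]
wrist_force: [0.4, -0.7, -0.2]
gripper_width: -0.0001
```

>>> move_arm(
  targets=[
    {"delta_pos":[0,0,0.7],"spin":0},
    {"delta_pos":[0,0,0],"spin":0},
    {"delta_pos":[0,0,0],"spin":0},
  ],
)

```text
time_s: 20.72
eef_pos: [0.4742, 0.0177, 0.1664]
eef_rot: [0.0, 0.802, -0.597, -0.0]
wrist_force: [-0.1, 0.4, -0.9]
gripper_width: 0.0004
```

>>> move_arm(
  targets=[
    {"delta_pos":[0,0,0.7],"spin":0},
    {"delta_pos":[0,0,0],"spin":0},
    {"delta_pos":[0,0,0],"spin":0},
  ],
)

```text
time_s: 20.97
eef_pos: [0.4742, 0.0177, 0.1657]
eef_rot: [0.0, 0.802, -0.597, -0.0]
wrist_force: [-0.6, 0.4, 0.7]
gripper_width: 0.0002
```

```bash
python3 - <<'E'
from h import *
st()
im=r.snapshot("side")[:,:,::-1]
cv2.imwrite(f"pics/side8.png",cv2.resize(im[150:240,310:400],None,fx=6.6,fy=6.6,interpolation=2))
E
```

```text
t 20.97 grasp in plate mm [-59.8  53.6  54.4] tool x·PY -0.9999770810787886 x·PX 0.00677028948934806 w 0.2 z [-0. -0. -1.]
F plate [-0.47  0.57  0.68]
```

View pics/side8.png

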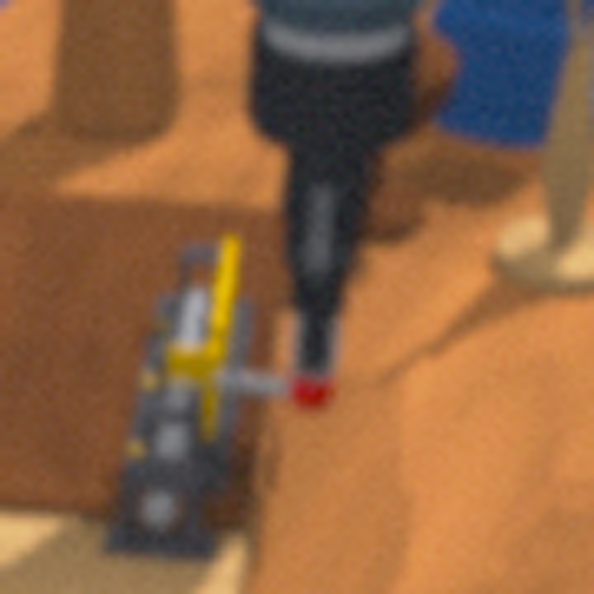

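The shut fingertips are on the ball at about (357,208) and it's moving down with almost no force. I'll continue until I feel the floor.

>>> move_arm(
  targets=[
    {"delta_pos":[0,0,0.8],"spin":0},
    {"delta_pos":[0,0,0],"spin":0},
    {"delta_pos":[0,0,0],"spin":0},
  ],
)

```text
time_s: 21.27
eef_pos: [0.4741, 0.0177, 0.165]
eef_rot: [0.0, 0.802, -0.597, -0.0]
wrist_force: [-1.0, 0.3, 2.5]
gripper_width: -0.0001
```

>>> move_arm(
  targets=[
    {"delta_pos":[0,0,0.8],"spin":0},
    {"delta_pos":[0,0,0],"spin":0},
    {"delta_pos":[0,0,0],"spin":0},
  ],
)

```text
time_s: 21.52
eef_pos: [0.474, 0.0176, 0.1641]
eef_rot: [0.0, 0.802, -0.597, -0.0]
wrist_force: [-0.8, -1.1, 3.0]
gripper_width: -0.0001
```

>>> move_arm(
  targets=[
    {"delta_pos":[0,0,0.6],"spin":0},
    {"delta_pos":[0,0,0],"spin":0},
    {"delta_pos":[0,0,0],"spin":0},
  ],
)

```text
time_s: 21.77
eef_pos: [0.474, 0.0176, 0.1635]
eef_rot: [0.0, 0.802, -0.597, -0.0]
wrist_force: [-2.1, -2.0, 3.5]
gripper_width: -0.0001
```

Force is up to 3.5 N at TCP z 0.1635, so the ball is at or below level. I'll lift off and check.

>>> move_arm(
  targets=[
    {"delta_pos":[0,0,-10],"spin":0},
    {"delta_pos":[0,0,-25],"spin":0},
    {"delta_pos":[0,0,-35],"spin":0},
    {"delta_pos":[0,0,-35],"spin":0},
    {"delta_pos":[20,0,-15],"spin":0},
    {"delta_pos":[30,0,0],"spin":0},
    {"delta_pos":[30,0,0],"spin":0},
    {"delta_pos":[30,0,0],"spin":0},
    {"delta_pos":[0,0,0],"spin":0},
    {"delta_pos":[0,0,0],"spin":0},
  ],
)

```text
time_s: 22.6
eef_pos: [0.5064, -0.0892, 0.284]
eef_rot: [-0.0, 0.801, -0.598, 0.0]
wrist_force: [0.0, 0.7, -0.7]
gripper_width: 0.0001
```

```bash
python3 - <<'E'
from h import *
st()
t,s=r.snapshot("top"),r.snapshot("side")
cv2.imwrite("pics/side9.png",cv2.resize(s[:,:,::-1][140:290,230:430],None,fx=4,fy=4,interpolation=2))
a=red(t,(280,190,370,250));b=red(s,(310,165,390,230));print(a,b)
p,e=tri(a[:2],b[:2]);print("knob plate",1e3*(p@PX-AX),1e3*(p@PY-Y0),1e3*(p[2]-LID),e)
E
```

```text
t 22.6 grasp in plate mm [-58.9 -58.  172.7] tool x·PY -0.9999939825951059 x·PX 0.003453320659688054 w 0.1 z [ 0.001  0.    -1.   ]
F plate [ 0.22  0.66 -0.72]
(np.float64(320.83213429256597), np.float64(236.77218225419665), np.int64(18)) (np.float64(356.94), np.float64(207.8962162162162), np.int64(29))
knob plate -58.537051560239476 52.95072498878681 28.362464137557495 0.0006949345140778562
```

View pics/side9.png

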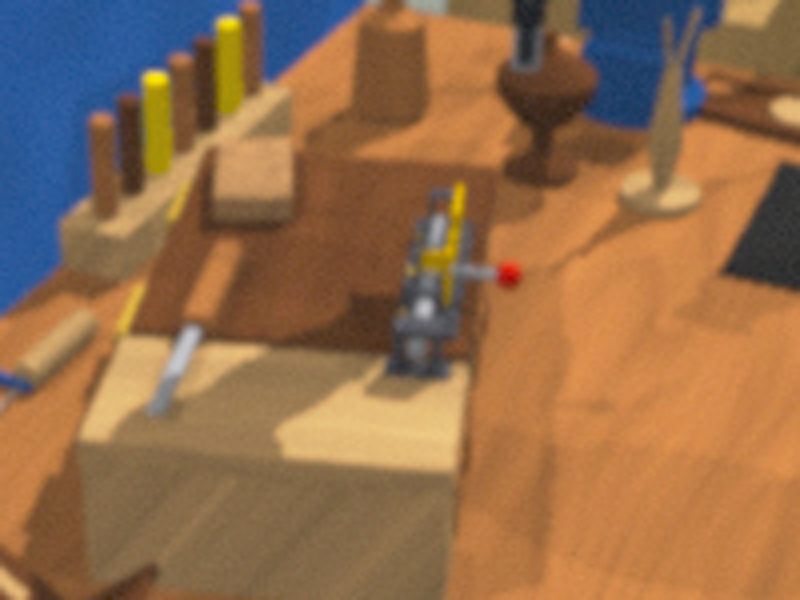

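The knob now triangulates to 28 mm above the lid (26 mm is level). The gripper is clear and the bystanders look unmoved, so I'm handing in.

```bash
python3 - <<'E'
from h import *
print(r.finish_job())
E
```

```text
the job is handed in; nothing more can be done
None
```

The chest is bolted and the job is handed in. I slid the bolt about 50 mm across with the handle up and found the notch by sliding the stem along the guide at about 5 N. I then turned the handle down, let go, and backed the arm clear.

- **A check that failed:** after the first release the knob was still about 11 mm above level (roughly 1.4 to 1.45 rad). I pressed it down from above with the fingers shut, feeling at most 3.5 N.
- **Last check:** the knob was then about 28 mm above the lid, against 26 mm for level, so about 1.53 rad or more. The camera's height reading also ran 2–3 mm high earlier. The bolt was at about 53 mm by my plate measurement, which is good to about 3 mm, with its tip in the catch.
- **Forces and bystanders:** the force at the knob stayed below about 8 N while sliding and turning, which should be well under the 35 N limit at the guide. The bystanders looked unmoved in the pictures; I did not measure their positions. The last side picture leaves out the glue jar and book stand, which I last saw in the top picture before pressing the knob down.
- **Something I can't explain:** the stem dropped into the notch at about 46 mm, but the bolt still slid freely to about 52.5 mm. That is more than the 4 mm of play I expected in the notch. The handle still turned all the way down there.

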